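Gauge a head-fixation bar in the bench micrometer

ROBOT

A 6-joint arm with a two-finger parallel gripper is mounted at the origin on the work surface. World frame = base frame: x ahead of the robot, y to its left, z up, the work surface at z = 0. Lengths are in m, angles in rad, forces in N, time in s.
With the tool pointing down it reaches from about 0.35 to 0.875 m from the base axis. Payload 4.2 kg.
Tool frame: the origin (TCP) lies at the very end of the fingers, on their centre line; the grasp point (between the pads) lies manip.hold_point_z behind it (manip.hold_point_z is the distance from the TCP to the grasp point, in m); y points along the fingers, z is the direction in which the jaws open and shut, and the axes are right-handed (so a half turn about y gives the same grasp; the last joint's range is limited). The gripper opens to 87 mm and grips with 3 to 60 N. Pads are 19 mm wide; open, the fingers measure 117 mm over their backs; the gripper's body (75 mm by 190 mm) begins 51 mm behind the grasp point.
Start: joints at [0.259, 0.385, 0.008, 0, -1.194, -0.259], TCP at [0.625, 0, 0.223] pointing down, gripper open.
Joint ranges: [-3.14, 3.14], [-1.21, 2.06], [-1.07, 1.41], [-3.16, 2.05], [-2.99, -0.16], [-3.1, 3.1]. Speed limits (rad/s): [2.79, 2.79, 3.14, 3.14, 3.14, 3.14].

INTERFACE

Orientations are given as a unit quaternion [w, x, y, z].
In Python, from station import manip gives the robot as it stands.
- The arm moves only by the shell command python3 -m inch 'ROWS'. ROWS is JSON, one flat list of numbers, 5 for each row, row after row: the opening, from 0 (shut) to 1 (fully open), then the shift along the tool's x, y, z in units of 60 mm (1.0 is 60 mm), then the turn about the tool's y in degrees. In form: [grip, x, y, z, yaw, grip, x, y, z, yaw, ...]. A call has 1 to 20 rows; each row is the pose to reach, as a shift and turn from the pose commanded when the call began, along the tool's axes at that moment; what a row does not reach only later rows make up. A row lasts 1/8 s, in which the tool goes at most 62.5 mm and 10.7 degrees, less where a joint would pass 70% of its speed; a pose out of reach is approached as far as the arm can. A call with a gripper value outside its range is refused whole. The fingers move at their own pace and stop on an object; the grip force is fixed at half the most. Time passes only in rows, so rows that repeat a pose let the fingers close. It gives the time, the measured TCP pose, the force and the opening at its end, in the units of the state.
- manip.get_obs(): the state, without advancing time (a new reading comes with each control period).
- manip.camera(name): name is "scene" or "side" or "wrist"; returns a dict with "image" (420x560x3 uint8, blue, green, red), "fx", "fy", "cx", "cy" (pixels), "extrinsics" (4x4, takes a point from world to camera coordinates). Camera axes: x right, y down, z forward; pixel columns grow to the right and rows downward; lengths in m; the calibration is good to about 2 mm. The wrist camera is an equidistant fisheye: a pixel r from the principal point sees the ray r / f radians off the axis. A picture is of the moment at which its call begins. There is no depth.
- manip.sign_off(): hands the job in, once; it reports no verdict.
The state is a dict: "time_s": time; "qpos": joint angles; "dq": joint speeds; "effort": joint torques, N m; "tcp_pos": TCP position; "eef_rot": TCP orientation; "wrist_force": force on the tool from outside, world axes, zero at the start; "moment": the same for the moment, N m; "width": opening from 0.0 (shut) to 1.0 (fully open).
Only numpy, scipy, OpenCV 4.12 (cv2) and the standard library are available. Lean on these libraries where they do the work, as an engineer would, in place of code of your own. Each camera call takes 0.05 s, during which the arm holds its last target.

TASK

Check the thickness of the blue head-fixation bar in the upright bench micrometer: slide the bar flat between the guides under the spindle until its end just rests against the brass stop, without shifting the stop, and let go of it. Then turn the black ratchet at the very top of the micrometer clockwise, a bit at a time, until the spindle is down on the bar and the slip clutch clicks; stop after two or three clicks and leave the bar clamped under the spindle. Leave everything else alone.

Things in the scene. Friction and masses are not known exactly. Their poses are not given: they have to be found in the camera images.
- bar: The bar to gauge: blue anodised aluminium bar, 120 x 20 x 6 mm with four screw holes, lying flat; origin at the centre of its underside, x along its length, z up. Either end may go in first. It starts in one of three places on a thin blue-green mat (3 mm thick) at the robot's right; the orange and the grey bar lie in the others.
- stand: White base of the upright micrometer, fixed. Origin at bench level straight below the spindle axis; x points from the loading side to the stop, y to the steel column (27 mm thick, centre at y 78 mm, top 163 mm above the bench), z up. Base x -70 to +80, y -62 to +108 mm, 35 mm high. On it the measuring table: flat top 45 mm above the bench, x -70 to +65 mm, 64 mm wide.
- table_centre (a point): Point on the table top straight below the spindle; axes as the stand's. Two steel guide cheeks, 8 mm high, stand at y = +-12 mm (24 mm apart) from x = -25 to +15 mm, with flared lead-ins that open to about 35 mm at x = -43. A bar pushed home sticks out 33 to 41 mm over the table's front edge, where it can be held.
- stop_face (a point): Front face of the brass end stop (20 mm wide, 10 mm high), at table-top level on the centre line of the cheeks; axes as the stand's. It is 9 to 17 mm beyond the spindle axis. It is only thumb-tight: it stands up to about 12 N of push along x and slides back above that.
- head: White arm with the micrometer head, set on the column at a height that varies. Origin on the spindle axis at the arm's lower face, z up, arm along +y. Upwards: arm to +26 mm, sleeve to +42, knurled steel thimble 27 mm thick to +84, then the ratchet. Below hangs the spindle, 8 mm thick, its end 3 to 7 mm (not known closer) above a bar lying on the table; it does not turn.
- ratchet_grip (a point): Point on the vertical axis of the ratchet, 13 mm below its top. The ratchet: black knurled cylinder, 18 mm across, 26 mm tall, its foot 3 mm above the thimble's flat upper end; it never rises or sinks. Turned clockwise (seen from above) it takes the thimble along and lowers the spindle by 10 mm a turn, against a drag of 0.10 N m.
- ratchet_mark (a point): Rim end of the white line on its top, 9 mm from the axis. With the spindle on the bar the torque climbs within 1 rad; at 0.125 N m the thimble stops and the ratchet clicks on alone, 15 clicks a turn (0.42 rad). Held still, a driving ratchet twists back anticlockwise at 0.02 to 0.09 N m; in mid-click that falls through zero and reverses. The spindle then presses with 12 to 20 N and stays down.
- thimble_mark (a point): White line on the thimble's upper end face, this point 11.5 mm from the axis. At the start it is in line with the ratchet's mark; the angle by which the ratchet's mark has run ahead clockwise is what the clutch has slipped. The thimble has no clutch: turned directly it crushes the bar.
- bar_orange: Orange anodised aluminium bar, 120 x 20 x 6 mm with four screw holes, lying flat; origin at the centre of its underside, x along its length, z up; not to be moved.
- bar_grey: Grey anodised aluminium bar, 120 x 20 x 6 mm with four screw holes, lying flat; origin at the centre of its underside, x along its length, z up; not to be moved.
- amber_bottle: Small amber bottle with a red cap, 44 mm across, 85 mm tall, standing; origin at the centre of its foot; not to be moved.
- vial: Slim metal vial with a white cap, 22 mm across, 75 mm tall, standing; origin at the centre of its foot; not to be moved.
- nozzle: Purple stepped adapter, 32 mm across, 46 mm tall, standing; origin at the centre of its foot; not to be moved.
- forceps: Steel forceps, 130 mm long, 8 mm high, lying along its x; not to be moved.
- driver: Screwdriver with a green handle, 140 mm long, lying along its x; not to be moved.
There are look-alikes about, which are no part of the job. Several things have the shape of the bar; the one meant has the colours described above.

How it is judged:
By the outcome, as a careful person would: the job done as asked, in the order asked, and still so for the second after the job is handed in, with the robot touching nothing.
It also fails if it takes over 72 s, if anything falls off the work surface, if the arm or the gripper's body presses on something with over 40 N, if the wrist force passes 120 N, or if a joint passes its speed limit or range.

## Working session

There is one attempt and no reset: what is moved stays moved. The work goes in short steps, Python scripts to look and compute and a shell command to move; the robot and the scene stay as the last step left them, time stands still between calls to the robot, and variables do not carry over. Pictures are saved under pics/ and viewed, and the job is handed in when it is done.

```bash
ls; mkdir -p pics; python3 - <<'E'
from station import manip
import cv2,numpy as np
np.set_printoptions(precision=4,suppress=True)
for n in ["scene","side","wrist"]:
    c=manip.camera(n); cv2.imwrite(f"pics/{n}0.png",c["image"]); print(n,c["fx"],c["fy"],c["cx"],c["cy"]); print(np.array(c["extrinsics"]))
print(manip.get_obs(), manip.hold_point_z)
E
```

```text
pics
scene 392.46293680067737 392.46293680067737 281.956392688086 209.6187577507508
[[ 0.8385  0.5448 -0.0122 -0.424 ]
 [ 0.3998 -0.6301 -0.6658 -0.1858]
 [-0.3704  0.5533 -0.7461  1.5562]
 [ 0.      0.      0.      1.    ]]
side 399.3231536386546 399.3231536386546 274.4545913933531 211.3903646134568
[[ 0.6806 -0.7326  0.0054 -0.4401]
 [-0.5769 -0.5405 -0.6124  0.3703]
 [ 0.4516  0.4137 -0.7905  1.0644]
 [ 0.      0.      0.      1.    ]]
wrist 325.19226210127806 325.19226210127806 284.5802357109036 208.73110640256542
[[-1.     -0.0002  0.0025  0.6238]
 [ 0.0004  0.9664  0.257  -0.0305]
 [-0.0024  0.257  -0.9664  0.3902]
 [ 0.      0.      0.      1.    ]]
{'time_s': 0.15, 'qpos': array([ 0.2586,  0.3854,  0.007 , -0.0003, -1.194 , -0.2586]), 'dq': array([-0.0024, -0.    ,  0.0027,  0.0012, -0.0005, -0.0003]), 'effort': array([  0.0004, -39.1052,  18.7588,   4.2224,   0.0124,  -0.0001]), 'tcp_pos': array([0.6246, 0.    , 0.2217]), 'eef_rot': array([ 0.5004, -0.4996, -0.4995,  0.5004]), 'wrist_force': array([ 0.3912,  0.1333, -0.0353]), 'moment': array([ 0.0285, -0.0213,  0.0293]), 'width': 0.9987742084354426} 0.0187
```

View pics/scene0.png

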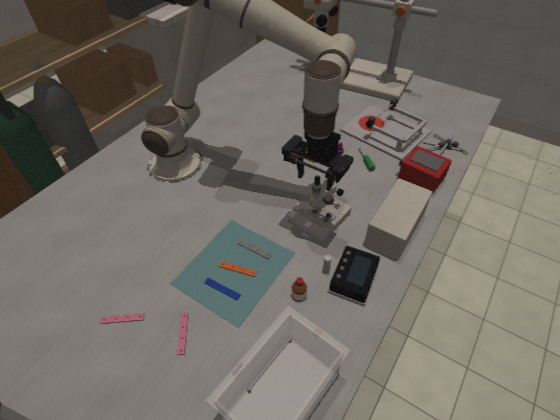

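View pics/side0.png

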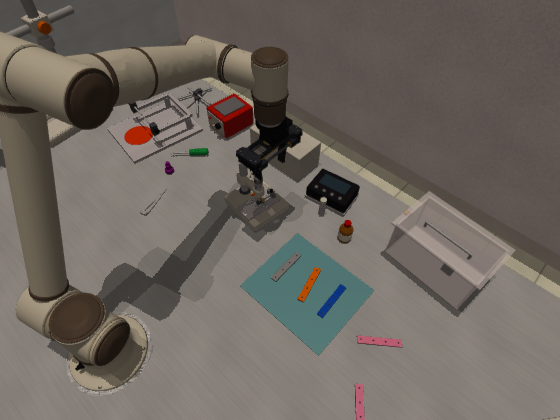

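View pics/wrist0.png

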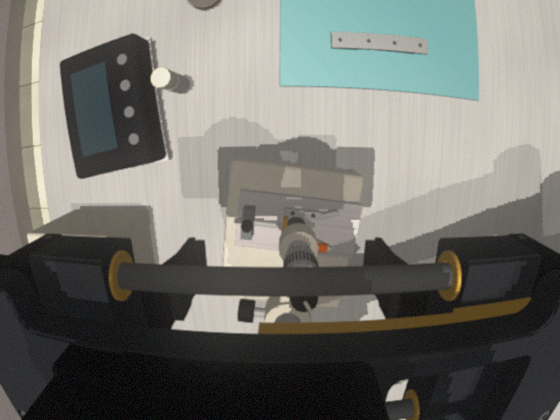

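```bash
cat > h.py <<'E'
from station import manip
import cv2,numpy as np
from scipy.spatial.transform import Rotation as R
np.set_printoptions(precision=4,suppress=True)
def ray(c,u,v,fish=False):
    d=np.array([(u-c["cx"])/c["fx"],(v-c["cy"])/c["fy"]])
    if fish:
        r=np.linalg.norm(d); d3=np.array([*(d/r*np.sin(r)),np.cos(r)])
    else: d3=np.array([*d,1.])
    E=np.array(c["extrinsics"]); return -E[:3,:3].T@E[:3,3], E[:3,:3].T@d3
def plane(c,u,v,z,fish=False):
    o,d=ray(c,u,v,fish); return o+d*(z-o[2])/d[2]
def tri(*a):
    A=np.zeros((3,3));b=np.zeros(3)
    for o,d in a:
        d=d/np.linalg.norm(d);P=np.eye(3)-np.outer(d,d);A+=P;b+=P@o
    x=np.linalg.solve(A,b); return x,[np.linalg.norm((np.eye(3)-np.outer(d,d)/(d@d))@(x-o)) for o,d in a]
def proj(c,p,fish=False):
    E=np.array(c["extrinsics"]);q=E[:3,:3]@p+E[:3,3]
    if fish:
        r=np.hypot(q[0],q[1]);t=np.arctan2(r,q[2]); return c["cx"]+c["fx"]*t*q[0]/r, c["cy"]+c["fy"]*t*q[1]/r
    return c["cx"]+c["fx"]*q[0]/q[2], c["cy"]+c["fy"]*q[1]/q[2]
def crop(c,u0,v0,u1,v1,s,f):
    im=c["image"][v0:v1,u0:u1]; im=cv2.resize(im,None,fx=s,fy=s,interpolation=cv2.INTER_CUBIC)
    cv2.imwrite(f,im)
E
python3 - <<'E'
from h import *
def blob(c,lo,hi,roi):
    hsv=cv2.cvtColor(c["image"],cv2.COLOR_BGR2HSV); m=cv2.inRange(hsv,lo,hi)
    k=np.zeros_like(m); u0,v0,u1,v1=roi; k[v0:v1,u0:u1]=m[v0:v1,u0:u1]
    return k
for n,roi in [("scene",(190,270,255,310)),("side",(305,275,360,330))]:
    c=manip.camera(n); crop(c,*roi,8,f"pics/{n}_blue.png")
    k=blob(c,(105,140,40),(130,255,255),roi); 
    ys,xs=np.nonzero(k); P=np.array([plane(c,x,y,0.008)[:2] for x,y in zip(xs,ys)],np.float32)
    print(n,len(xs),cv2.minAreaRect(P),P.mean(0))
print(R.from_quat(manip.get_obs()['eef_rot'],scalar_first=True).as_matrix())
E
```

```text
scene 234 ((0.5175703167915344, -0.3459402024745941), (0.11797010898590088, 0.020187797024846077), 3.367886543273926) [ 0.5185 -0.3459]
side 275 ((0.5153841972351074, -0.34519773721694946), (0.12088141590356827, 0.02028241753578186), 3.530297040939331) [ 0.5142 -0.3452]
[[ 0.0001 -0.0009 -1.    ]
 [ 1.     -0.0001  0.0001]
 [-0.0001 -1.      0.0009]]
```

View pics/scene_blue.png

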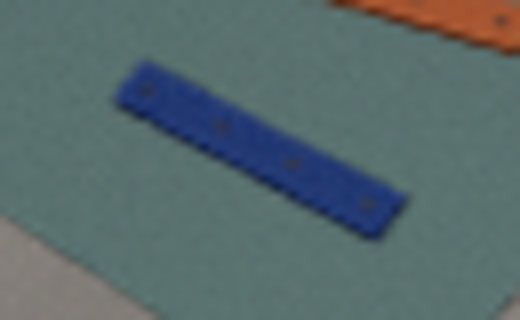

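View pics/side_blue.png

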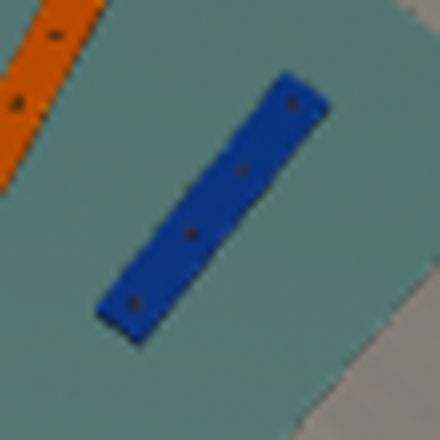

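Candidates: blue (scene 222,289), orange (238,269), grey (254,249), plus two pink bars off the mat (122,318) and (183,333). The crop shows a solid blue bar with four holes, 120 x 20 mm, centred at (0.5165,-0.3456) and turned 3.4°, so this is the one. I'll hover over its rear end, which also clears the view of the micrometer.

```bash
python3 -m inch '[0.6,-0.7,0,0.3,10, 0.46,-1.5,0,0.6,20, 0.46,-2.3,0,1.0,30, 0.46,-3.1,0,1.4,40, 0.46,-3.9,0.2,1.8,50, 0.46,-4.7,0.6,2.2,60, 0.46,-5.4,1.1,2.57,70, 0.46,-5.8,1.6,2.57,80, 0.46,-5.8,2.1,2.57,86.6, 0.46,-5.8,2.3,2.57,86.6, 0.46,-5.8,2.3,2.57,86.6]'
python3 - <<'E'
from h import *
print(manip.get_obs())
for n in ["scene","side","wrist"]:
    c=manip.camera(n); cv2.imwrite(f"pics/{n}1.png",c["image"])
    if n=="scene": crop(c,270,160,370,260,8,"pics/scene1m.png"); print(plane(c,238,269,.008))
    if n=="side": crop(c,200,140,300,240,8,"pics/side1m.png"); print(plane(c,309.5,285,.008))
E
```

```text
time_s: 1.62
tcp_pos: [0.4707, -0.3477, 0.0842]
eef_rot: [0.707, -0.707, -0.021, 0.022]
wrist_force: [0.1, -0.3, 0.4]
width: 0.462
{'time_s': 1.625, 'qpos': array([-0.3596,  0.4513, -0.2694,  0.0003, -0.8515, -1.1498]), 'dq': array([ 0.0064, -0.0296,  0.0297,  0.0094, -0.0043, -0.0079]), 'effort': array([ -0.204 , -37.6383,  14.5911,   3.2729,  -0.0304,   0.002 ]), 'tcp_pos': array([ 0.4707, -0.3477,  0.0842]), 'eef_rot': array([ 0.7069, -0.7067, -0.0213,  0.0222]), 'wrist_force': array([ 0.0511, -0.269 ,  0.4187]), 'moment': array([ 0.015 , -0.1454, -0.0064]), 'width': 0.46181320653800606}
[ 0.517  -0.2662  0.008 ]
[ 0.5091 -0.2686  0.008 ]
```

View pics/wrist1.png

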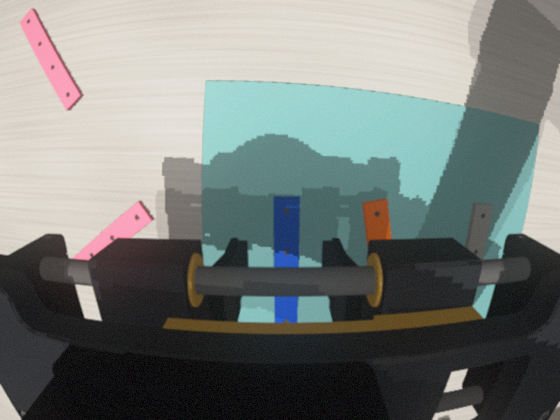

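View pics/scene1m.png

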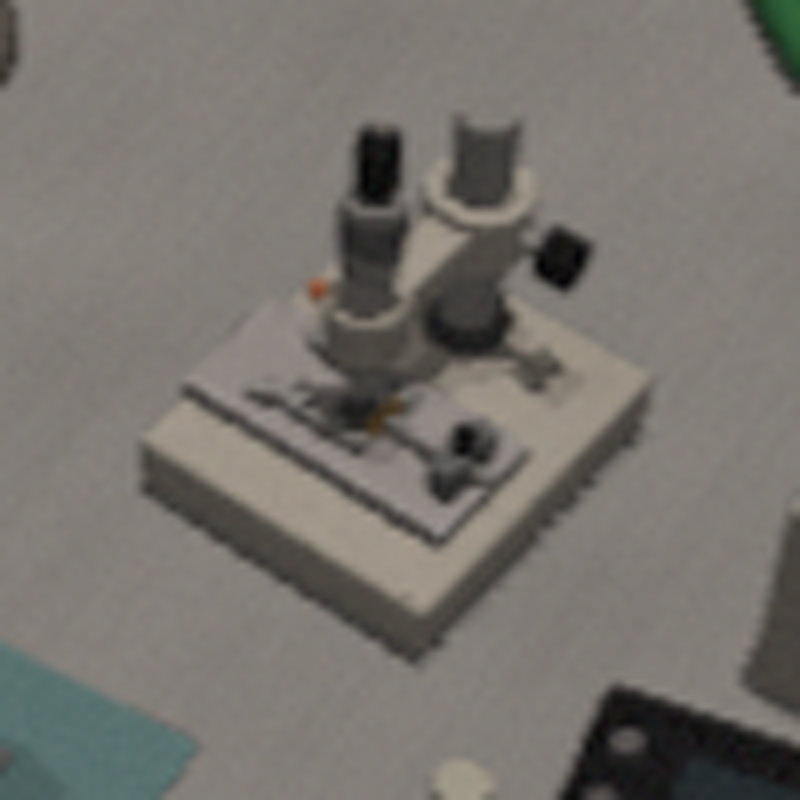

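View pics/side1m.png

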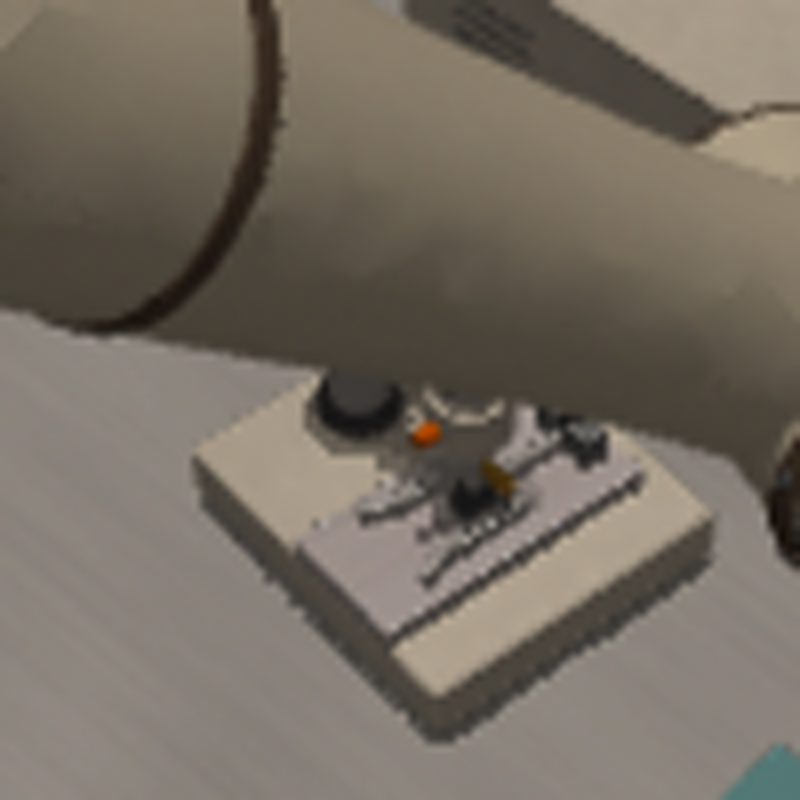

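View pics/side1.png

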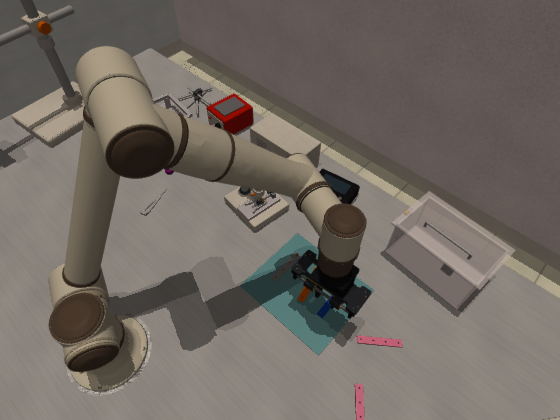

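```bash
cat > stand.py <<'E'
from h import *
from scipy.optimize import least_squares
cs={n:manip.camera(n) for n in["scene","side"]}
D={"scene":((270,160),[((143,445),(-70,-62,35)),((415,610),(80,-62,35)),((650,380),(80,108,35)),((185,385),(-70,-32,45)),((440,543),(65,-32,45)),((527,455),(65,32,45))]),
"side":((200,140),[((432,697),(-70,-62,35)),((195,460),(-70,108,35)),((715,518),(80,-62,35)),((392,640),(-70,-32,45)),((300,550),(-70,32,45)),((640,475),(65,-32,45))])}
def T(s,p):
    p=np.array(p)/1000; r=R.from_euler('z',s[2]).as_matrix(); return r@p+[s[0],s[1],0]
def res(s,ns):
    o=[]
    for n in ns:
        (a,b),L=D[n]
        for (x,y),p in L:
            u,v=proj(cs[n],T(s,p)); o+=[u-(a+(x+.5)/8-.5),v-(b+(y+.5)/8-.5)]
    return np.array(o)
for ns in (["scene"],["side"],["scene","side"]):
    r=least_squares(res,[.62,0,0],args=(ns,)); print(ns,r.x,np.degrees(r.x[2]))
print(res(r.x,ns).reshape(-1,2))
E
python3 stand.py
```

```text
['scene'] [ 0.6131  0.034  -0.1282] -7.34751871465997
['side'] [ 0.6093  0.035  -0.1199] -6.869239476661302
['scene', 'side'] [ 0.6112  0.035  -0.1246] -7.136790151145496
[[-1.4648 -0.9366]
 [ 0.5378  0.9221]
 [ 0.6568 -0.6561]
 [-1.0661 -0.5221]
 [-0.6384 -0.5907]
 [-0.1244 -1.107 ]
 [ 0.9934  0.5675]
 [-0.5189 -1.3161]
 [ 1.0244 -0.524 ]
 [ 0.077  -0.0044]
 [-0.3992 -0.8343]
 [ 1.1772 -0.187 ]]
```

```bash
python3 -m inch '[0.46,0,0.7,0,0, 0.46,0,1.2,0,0, 0.46,0,1.28,0,0, 0.46,0,1.28,0,0]'
```

```text
time_s: 2.38
tcp_pos: [0.4716, -0.3483, 0.0087]
eef_rot: [-0.706, 0.707, 0.022, -0.021]
wrist_force: [-0.3, -0.3, -0.4]
width: 0.457
```

```bash
python3 -m inch '[0.46,0,0.065,0,0, 0.46,0,0.065,0,0, 0.2,0,0.065,0,0, 0.0,0,0.065,0,0, 0,0,0.065,0,0, 0,0,0.065,0,0, 0,0,0.065,0,0]'; python3 - <<'E'
from h import *
c=manip.camera("wrist"); cv2.imwrite("pics/wrist2.png",c["image"])
E
```

```text
time_s: 3.25
tcp_pos: [0.4708, -0.348, 0.004]
eef_rot: [-0.707, 0.707, 0.021, -0.021]
wrist_force: [0.9, -0.0, 0.6]
width: 0.225
```

View pics/wrist2.png

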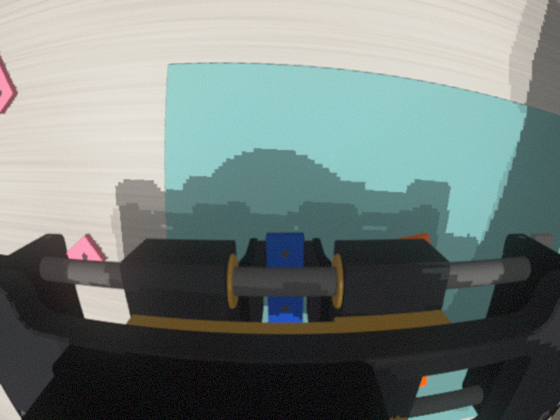

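```bash
python3 -m inch '[0,0,-0.3,0,0, 0,0,-0.8,0,0, 0,0,-1.3,0.4,0, 0,-0.1,-1.6,1.0,2, 0,-0.1,-1.6,1.7,4, 0,-0.2,-1.6,2.4,6, 0,-0.2,-1.6,3.1,8, 0,-0.3,-1.6,3.8,10, 0,-0.3,-1.6,4.5,10.5, 0,-0.34,-1.6,5.2,10.5, 0,-0.34,-1.6,5.8,10.5, 0,-0.34,-1.6,6.4,10.5, 0,-0.34,-1.6,6.7,10.5, 0,-0.34,-1.6,6.8,10.5, 0,-0.34,-1.6,6.8,10.5]'; python3 - <<'E'
from h import *
print(manip.get_obs())
for n in ["scene","side","wrist"]:
    c=manip.camera(n); cv2.imwrite(f"pics/{n}3.png",c["image"])
    if n=="scene": crop(c,250,150,350,250,8,"pics/scene3m.png")
    if n=="side": crop(c,190,140,290,240,8,"pics/side3m.png")
E
```

```text
time_s: 5.18
tcp_pos: [0.4261, 0.058, 0.0998]
eef_rot: [-0.706, 0.706, -0.044, 0.044]
wrist_force: [-0.1, -0.0, -0.4]
width: 0.223
{'time_s': 5.175, 'qpos': array([ 0.516 ,  0.1984, -0.6209, -0.0001, -0.7518, -2.2104]), 'dq': array([-0.0184, -0.0029, -0.0049, -0.0004, -0.0011,  0.003 ]), 'effort': array([  0.3831, -24.4795,  13.8997,   3.0903,  -0.0518,  -0.0225]), 'tcp_pos': array([0.4261, 0.058 , 0.0998]), 'eef_rot': array([-0.7057,  0.7058, -0.0438,  0.0436]), 'wrist_force': array([-0.0586, -0.0415, -0.3715]), 'moment': array([-0.0613, -0.1021, -0.0184]), 'width': 0.22291854459372223}
```

View pics/scene3m.png

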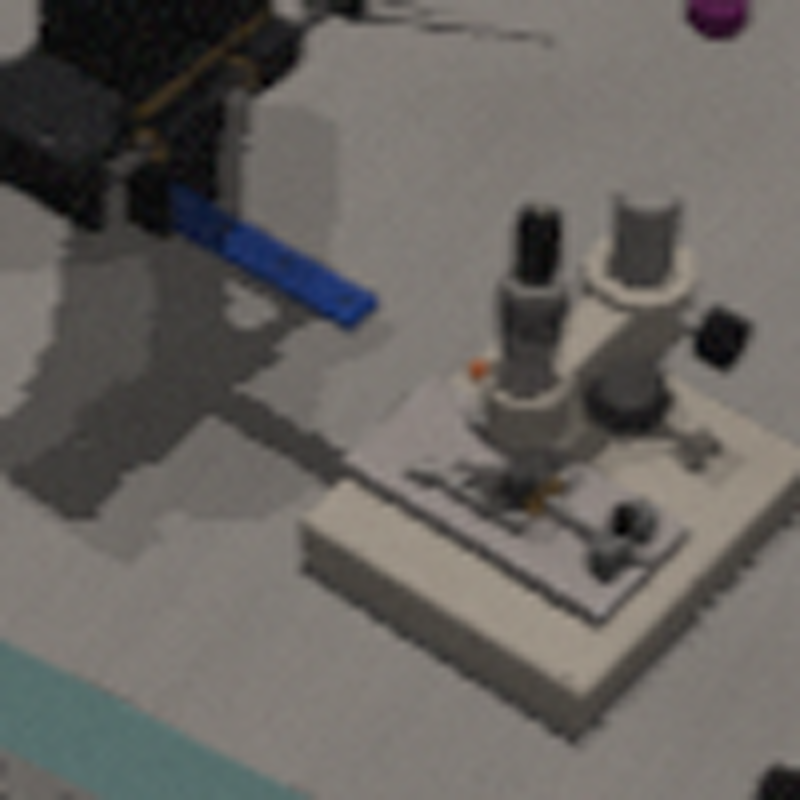

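View pics/side3m.png

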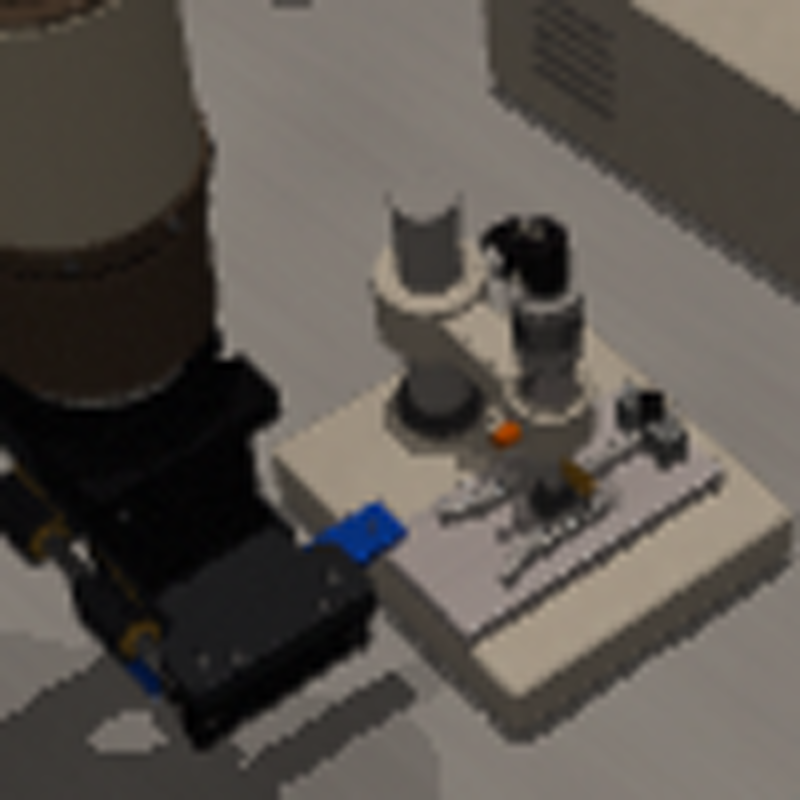

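View pics/wrist3.png

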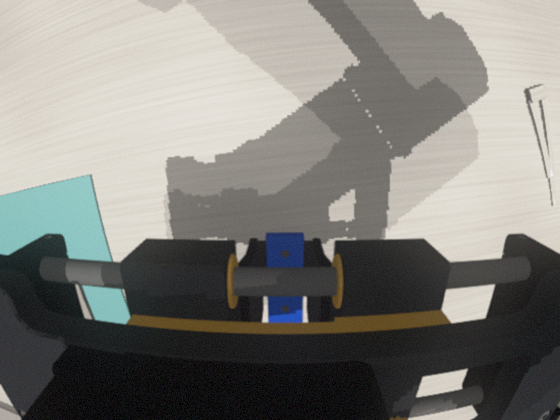

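```bash
python3 - <<'E'
import re
s=open('stand.py').read()
a=s.index('D={'); b=s.index('def T')
s=s[:a]+'''D={"scene":((250,150),[((303,522),(-70,-62,35)),((578,692),(80,-62,35)),((345,462),(-70,-32,45)),((600,617),(65,-32,45)),((690,530),(65,32,45))]),
"side":((190,140),[((517,697),(-70,-62,35)),((275,460),(-70,108,35)),((793,520),(80,-62,35)),((473,637),(-70,-32,45)),((722,475),(65,-32,45))])}
'''+s[b:]+'''
f=lambda n,x,y:ray(cs[n],D[n][0][0]+(x+.5)/8-.5,D[n][0][1]+(y+.5)/8-.5)
x,e=tri(f("scene",541,208),f("side",546,226)); print("ratchet top",x,e)
x,e=tri(f("scene",650,195),f("side",427,195)); print("column top",x,e)
for n in cs:
    for p in [(-70,0,45),(-43,17,49),(-43,-17,49),(-25,12,53),(-25,-12,53),(13,0,55),(0,0,45)]:
        u,v=proj(cs[n],T(r.x,p)); print(n,p,(u+.5-D[n][0][0])*8-.5,(v+.5-D[n][0][1])*8-.5)
'''
open('stand2.py','w').write(s)
E
python3 stand2.py
```

```text
['scene'] [ 0.6135  0.0362 -0.135 ] -7.737731454062102
['side'] [ 0.6096  0.0354 -0.1201] -6.882176996361016
['scene', 'side'] [ 0.6115  0.0361 -0.1228] -7.037651465497653
[[-1.1917 -0.6916]
 [ 0.4874  0.4792]
 [-0.8081 -0.2816]
 [-0.3359 -0.0306]
 [-0.2363 -0.6788]
 [ 0.251   0.3089]
 [-0.6862 -1.5025]
 [ 1.0944 -1.0568]
 [-0.1748  0.1253]
 [ 0.7455 -0.4547]]
ratchet top [0.612  0.0375 0.2081] [np.float64(0.00044847965815517326), np.float64(0.00044847965815523073)]
column top [0.6227 0.1147 0.1609] [np.float64(0.001090809881440484), np.float64(0.0010908098814404552)]
scene (-70, 0, 45) 385.593653018504 416.9944744487766
scene (-43, 17, 49) 460.0901348656571 417.48818897536694
scene (-43, -17, 49) 410.7835452468353 463.16607673800036
scene (-25, 12, 53) 486.9781922040738 437.5554893650326
scene (-25, -12, 53) 452.20103048756937 470.1867942187703
scene (13, 0, 55) 542.6080056944243 493.61507563315945
scene (0, 0, 45) 516.3354091988394 494.66805540296104
side (-70, 0, 45) 423.06789251656073 589.238979835395
side (-43, 17, 49) 449.9002446950017 524.4652583034913
side (-43, -17, 49) 501.21522449309555 574.8981251603777
side (-25, 12, 53) 491.70879107814676 503.71931537929436
side (-25, -12, 53) 528.1148766452234 538.9668569618123
side (13, 0, 55) 582.1282245735902 472.1786858038622
side (0, 0, 45) 558.1202947086181 503.1457117493212
```

```bash
python3 -m inch '[0,0,0.4,0.04,0.3, 0,0.1,0.75,0.04,0.3, 0,0.3,0.83,0.04,0.3, 0,0.43,0.85,0.04,0.3, 0,0.43,0.85,0.04,0.3]'; python3 - <<'E'
from h import *
print(manip.get_obs()['wrist_force'],manip.get_obs()['moment'])
for n in ["scene","side"]:
    c=manip.camera(n)
    if n=="scene": crop(c,270,180,340,230,11,"pics/scene4m.png")
    if n=="side": crop(c,220,180,290,230,11,"pics/side4m.png")
E
```

```text
time_s: 6.05
tcp_pos: [0.4534, 0.0574, 0.0494]
eef_rot: [0.706, -0.705, 0.045, -0.046]
wrist_force: [-0.7, 0.1, 0.1]
width: 0.227
[-0.6995  0.0922  0.0587] [-0.0037 -0.0276 -0.0729]
```

View pics/scene4m.png

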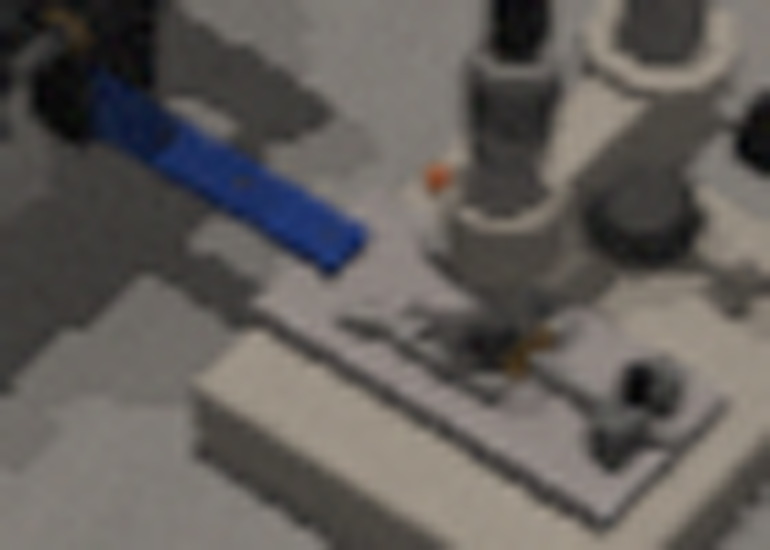

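View pics/side4m.png

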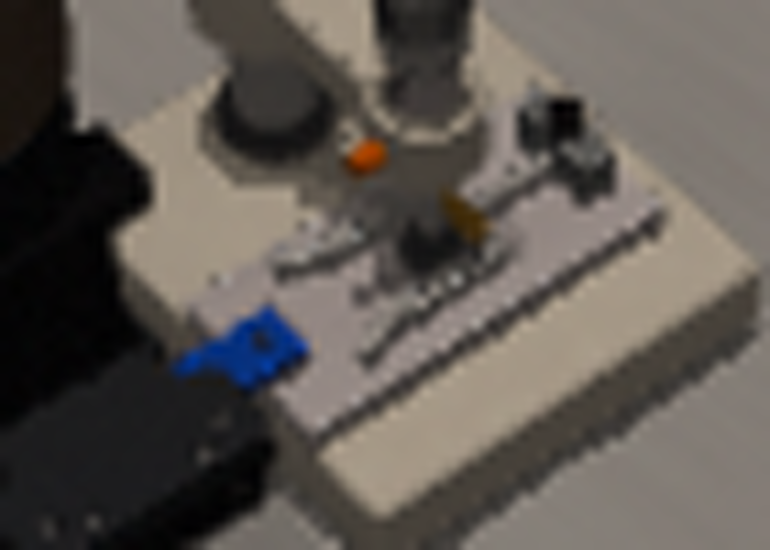

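```bash
python3 -m inch '[0,0.1,0.035,0,0, 0,0.2,0.035,0,0, 0,0.3,0.035,0,0, 0,0.4,0.035,0,0, 0,0.5,0.035,0,0, 0,0.5,0.035,0,0]'; python3 - <<'E'
from h import *
print(manip.get_obs()['wrist_force'],manip.get_obs()['moment'])
for n in ["scene","side"]:
    c=manip.camera(n)
    if n=="scene": crop(c,280,185,330,220,15,"pics/scene5m.png")
    if n=="side": crop(c,230,185,280,220,15,"pics/side5m.png")
E
```

```text
time_s: 6.9
tcp_pos: [0.4824, 0.0534, 0.0467]
eef_rot: [0.706, -0.706, 0.046, -0.046]
wrist_force: [-0.0, -0.1, -0.1]
width: 0.225
[-0.0448 -0.1374 -0.0659] [-0.027  -0.0776 -0.0014]
```

View pics/scene5m.png

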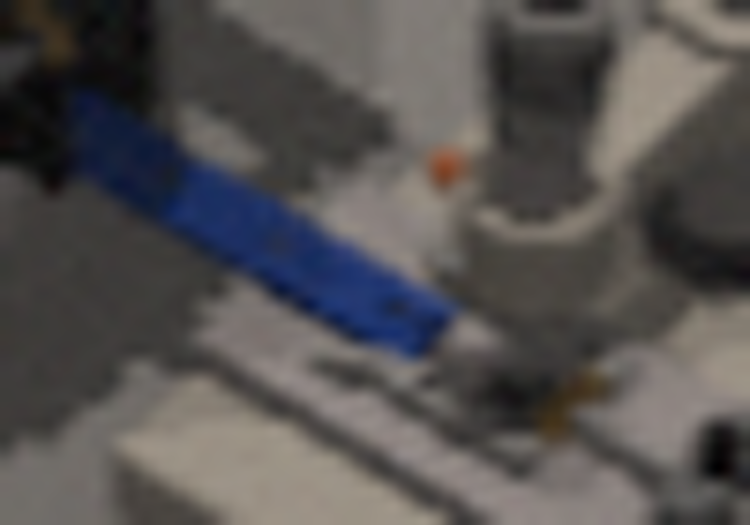

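View pics/side5m.png

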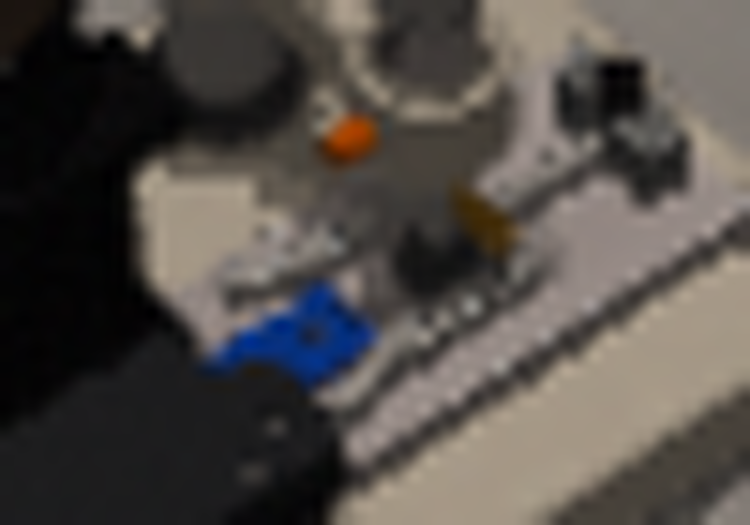

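```bash
python3 -m inch '[0,0.08,0,0,0, 0,0.16,0,0,0, 0,0.24,0,0,0, 0,0.24,0,0,0]'; python3 -m inch '[0,0.08,0,0,0, 0,0.16,0,0,0, 0,0.22,0,0,0, 0,0.22,0,0,0]'; python3 - <<'E'
from h import *
print(manip.get_obs()['wrist_force'],manip.get_obs()['moment'])
for n in ["scene","side"]:
    c=manip.camera(n)
    if n=="scene": crop(c,280,185,330,220,15,"pics/scene6m.png")
    if n=="side": crop(c,230,185,280,220,15,"pics/side6m.png")
E
```

```text
time_s: 7.5
tcp_pos: [0.4966, 0.0516, 0.0467]
eef_rot: [0.706, -0.706, 0.046, -0.046]
wrist_force: [-0.2, -0.4, -1.6]
width: 0.225
time_s: 8.0
tcp_pos: [0.5095, 0.0498, 0.0467]
eef_rot: [0.706, -0.706, 0.046, -0.046]
wrist_force: [0.1, -0.6, 0.5]
width: 0.224
[ 0.0836 -0.5511  0.4916] [-0.0806 -0.1066  0.0265]
```

View pics/scene6m.png

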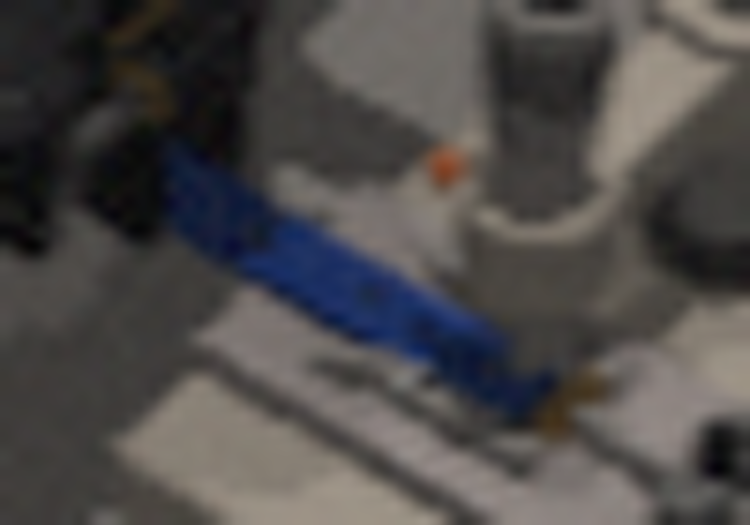

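View pics/side6m.png

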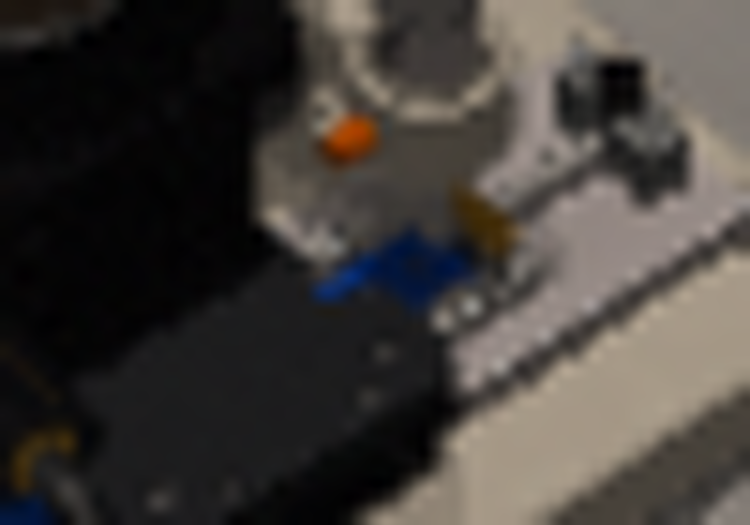

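```bash
python3 -m inch '[0,0.02,0,0,0, 0,0.04,0,0,0, 0,0.04,0,0,0]'; python3 -m inch '[0,0.015,0,0,0, 0,0.015,0,0,0]'
```

```text
time_s: 8.48
tcp_pos: [0.5117, 0.0496, 0.0468]
eef_rot: [0.706, -0.706, 0.046, -0.046]
wrist_force: [0.2, 0.0, -1.1]
width: 0.222
time_s: 8.72
tcp_pos: [0.5126, 0.0495, 0.0468]
eef_rot: [0.706, -0.706, 0.046, -0.046]
wrist_force: [0.8, 0.0, -0.4]
width: 0.22
```

```bash
python3 -m inch '[0,0.015,0,0,0, 0,0.015,0,0,0]';python3 -m inch '[0,0.015,0,0,0, 0,0.015,0,0,0]'
```

```text
time_s: 8.98
tcp_pos: [0.5135, 0.0493, 0.0468]
eef_rot: [0.706, -0.706, 0.046, -0.046]
wrist_force: [-0.6, -0.1, -0.9]
width: 0.225
time_s: 9.22
tcp_pos: [0.5144, 0.0492, 0.0467]
eef_rot: [0.706, -0.706, 0.046, -0.046]
wrist_force: [-0.4, -0.6, -0.6]
width: 0.221
```

```bash
python3 -m inch '[0,0.012,0,0,0, 0,0.012,0,0,0]';python3 -m inch '[0,0.012,0,0,0, 0,0.012,0,0,0]'
```

```text
time_s: 9.48
tcp_pos: [0.5151, 0.0491, 0.0468]
eef_rot: [0.706, -0.706, 0.046, -0.046]
wrist_force: [-0.3, -0.7, -1.7]
width: 0.224
time_s: 9.72
tcp_pos: [0.5158, 0.049, 0.0468]
eef_rot: [-0.706, 0.706, -0.046, 0.046]
wrist_force: [0.9, -0.4, -1.0]
width: 0.22
```

```bash
python3 -m inch '[0,0.01,0,0,0, 0,0.01,0,0,0]'; python3 - <<'E'
from h import *
print(manip.get_obs()['wrist_force'],manip.get_obs()['moment'])
for n in ["scene","side"]:
    c=manip.camera(n)
    if n=="scene": crop(c,300,195,330,220,25,"pics/scene7m.png")
    if n=="side": crop(c,250,190,280,215,25,"pics/side7m.png")
E
```

```text
time_s: 9.98
tcp_pos: [0.5164, 0.049, 0.0468]
eef_rot: [-0.706, 0.706, -0.046, 0.046]
wrist_force: [-0.4, 0.2, -0.4]
width: 0.221
[-0.412   0.1768 -0.3985] [-0.0631 -0.1007 -0.0078]
```

View pics/scene7m.png

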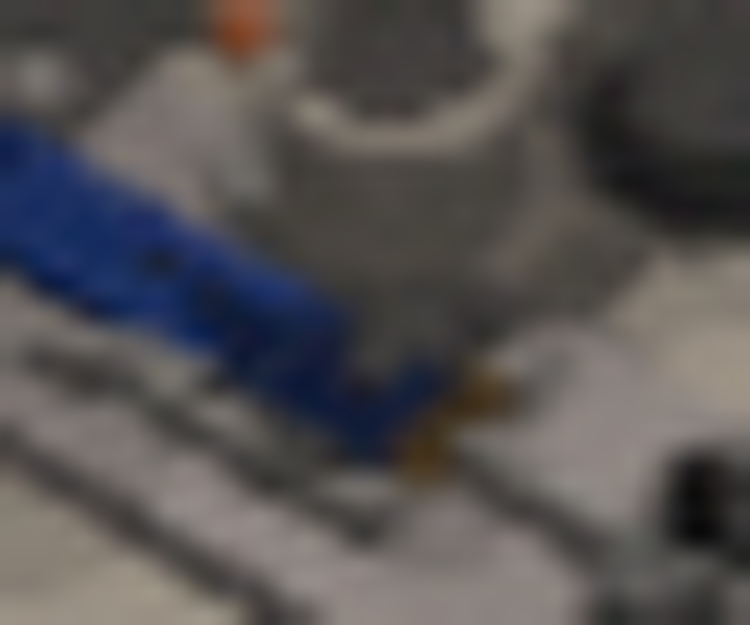

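View pics/side7m.png

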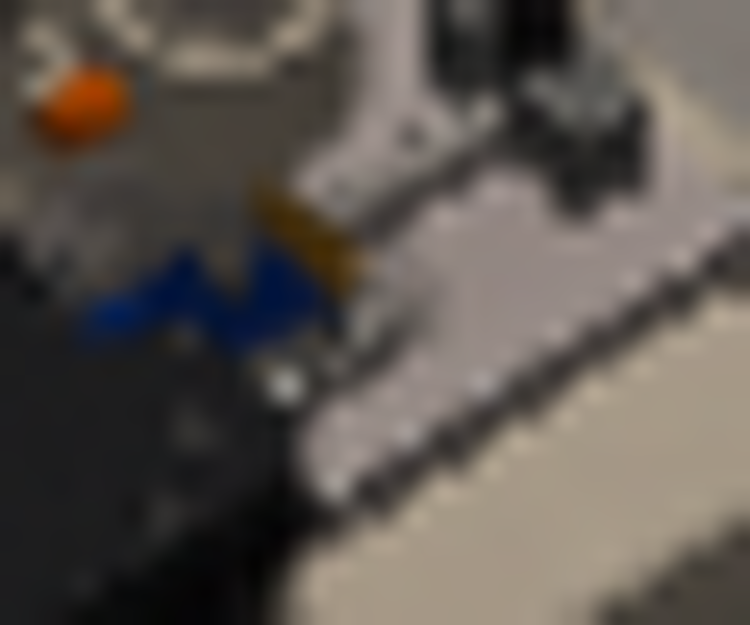

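```bash
python3 -m inch '[0,0.008,0,0,0, 0,0.008,0,0,0]';python3 -m inch '[0,0.008,0,0,0, 0,0.008,0,0,0]'
```

```text
time_s: 10.32
tcp_pos: [0.5168, 0.0489, 0.0467]
eef_rot: [-0.706, 0.706, -0.046, 0.046]
wrist_force: [-0.3, 1.0, -0.5]
width: 0.225
time_s: 10.58
tcp_pos: [0.5167, 0.0487, 0.0466]
eef_rot: [-0.706, 0.706, -0.046, 0.045]
wrist_force: [-2.2, 0.2, 0.3]
width: 0.22
```

```bash
python3 -m inch '[0,0.008,0,0,0, 0,0.008,0,0,0]';python3 -m inch '[0,0.008,0,0,0, 0,0.008,0,0,0]'
```

```text
time_s: 10.82
tcp_pos: [0.5168, 0.0486, 0.0464]
eef_rot: [-0.705, 0.706, -0.046, 0.045]
wrist_force: [-2.9, 0.4, 0.6]
width: 0.226
time_s: 11.08
tcp_pos: [0.5168, 0.0484, 0.0463]
eef_rot: [-0.705, 0.706, -0.047, 0.045]
wrist_force: [-4.8, 1.8, 0.1]
width: 0.224
```

```bash
python3 -m inch '[0,-0.012,0.01,0,0, 0,-0.012,0.01,0,0]';python3 -m inch '[0,0,0.015,0,0, 0,0,0.015,0,0]'
```

```text
time_s: 11.32
tcp_pos: [0.5168, 0.0486, 0.0459]
eef_rot: [-0.705, 0.706, -0.046, 0.045]
wrist_force: [-5.6, -0.1, -0.0]
width: 0.223
time_s: 11.58
tcp_pos: [0.5168, 0.0486, 0.0458]
eef_rot: [-0.705, 0.706, -0.046, 0.045]
wrist_force: [-6.5, 1.4, 4.5]
width: 0.227
```

```bash
python3 -m inch '[0,-0.015,-0.01,0,0, 0,-0.015,-0.01,0,0]'
```

```text
time_s: 11.82
tcp_pos: [0.5168, 0.0489, 0.0459]
eef_rot: [0.706, -0.706, 0.045, -0.046]
wrist_force: [-3.1, 0.5, -1.1]
width: 0.223
```

Contact with the stop at about 3 N and on the table. Release now.

```bash
python3 -m inch '[0.3,-0.01,0,0,0, 0.4,-0.01,0,0,0, 0.46,-0.01,0,0,0, 0.46,-0.01,0,0,0]'; python3 - <<'E'
from h import *
print(manip.get_obs())
for n in ["scene","side","wrist"]:
    c=manip.camera(n)
    if n=="scene": crop(c,280,185,330,220,15,"pics/scene8m.png")
    if n=="side": crop(c,230,185,280,220,15,"pics/side8m.png")
    if n=="wrist": cv2.imwrite("pics/wrist8.png",c["image"])
E
```

```text
time_s: 12.32
tcp_pos: [0.5165, 0.0491, 0.046]
eef_rot: [0.706, -0.706, 0.045, -0.046]
wrist_force: [-1.1, 0.3, -0.6]
width: 0.446
{'time_s': 12.325, 'qpos': array([ 0.4079,  0.4109, -0.4726,  0.0002, -0.6863, -2.108 ]), 'dq': array([-0.0007,  0.0009, -0.0023, -0.0023, -0.001 ,  0.0004]), 'effort': array([ -0.0002, -34.3072,  12.7434,   2.8333,  -0.0766,   0.    ]), 'tcp_pos': array([0.5165, 0.0491, 0.046 ]), 'eef_rot': array([ 0.7057, -0.7055,  0.0453, -0.0459]), 'wrist_force': array([-1.1206,  0.305 , -0.5801]), 'moment': array([-0.0606, -0.1721, -0.0129]), 'width': 0.44596067994252986}
```

View pics/scene8m.png

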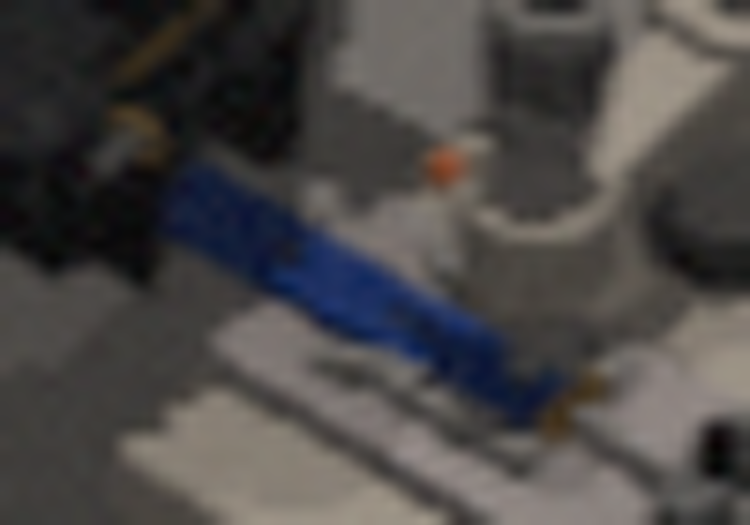

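View pics/wrist8.png

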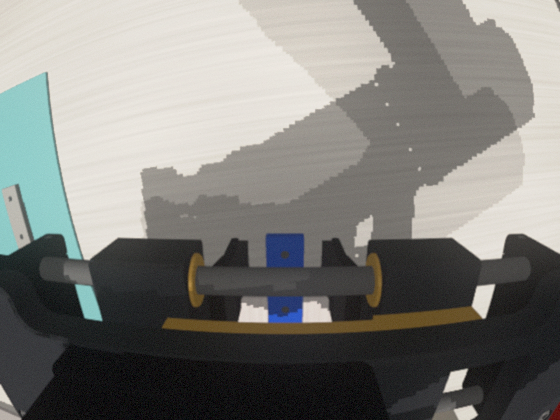

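```bash
python3 -m inch '[0.46,0,-0.3,0,0, 0.46,0,-1,0,0, 0.46,0,-1.8,0,0, 0.46,0,-2.7,0,0, 0.46,0,-3.4,0,-5, 0.46,0,-3.6,0,-15, 0.46,0,-3.6,0,-25, 0.46,0,-3.6,0,-35, 0.46,0,-3.6,0,-45, 0.46,0,-3.6,0,-55, 0.46,0,-3.6,0,-65, 0.46,0,-3.6,0,-75, 0.46,0,-3.6,0,-85, 0.46,0,-3.6,0,-95, 0.46,0,-3.6,0,-105, 0.46,0,-3.6,0,-115, 0.46,0,-3.6,0,-120]'
python3 - <<'E'
from h import *
o=manip.get_obs()
c=manip.camera("wrist"); cv2.imwrite("pics/wrist9.png",c["image"])
E=np.array(c["extrinsics"]);C=-E[:3,:3].T@E[:3,3]
M=R.from_quat(o['eef_rot'],scalar_first=True).as_matrix()
print("cam in tool",M.T@(C-o['tcp_pos'])); print("cam axes in tool\n",M.T@E[:3,:3].T)
print("ratchet px",proj(c,np.array([.612,.0375,.208]),True)); print(o['tcp_pos'],M)
c=manip.camera("scene"); crop(c,280,160,340,220,12,"pics/scene9m.png")
c=manip.camera("side"); crop(c,220,150,280,210,12,"pics/side9m.png")
E
```

```text
time_s: 14.6
tcp_pos: [0.5159, 0.049, 0.2618]
eef_rot: [-0.391, 0.391, 0.589, -0.589]
wrist_force: [-0.1, 0.1, 0.3]
width: 0.459
cam in tool [-0.0706 -0.1618  0.0002]
cam axes in tool
 [[-0.0004  0.9663  0.2574]
 [-0.0008 -0.2574  0.9663]
 [ 1.      0.0002  0.0008]]
ratchet px (np.float64(163.18682575443796), np.float64(160.67950636073002))
[0.5159 0.049  0.2618] [[-0.3874 -0.     -0.9219]
 [ 0.9219  0.0001 -0.3874]
 [ 0.0001 -1.      0.    ]]
```

View pics/wrist9.png

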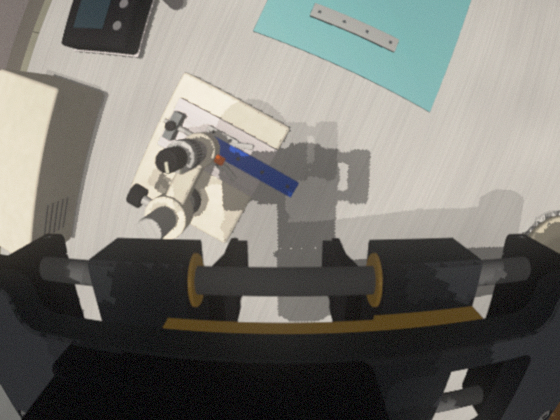

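View pics/scene9m.png

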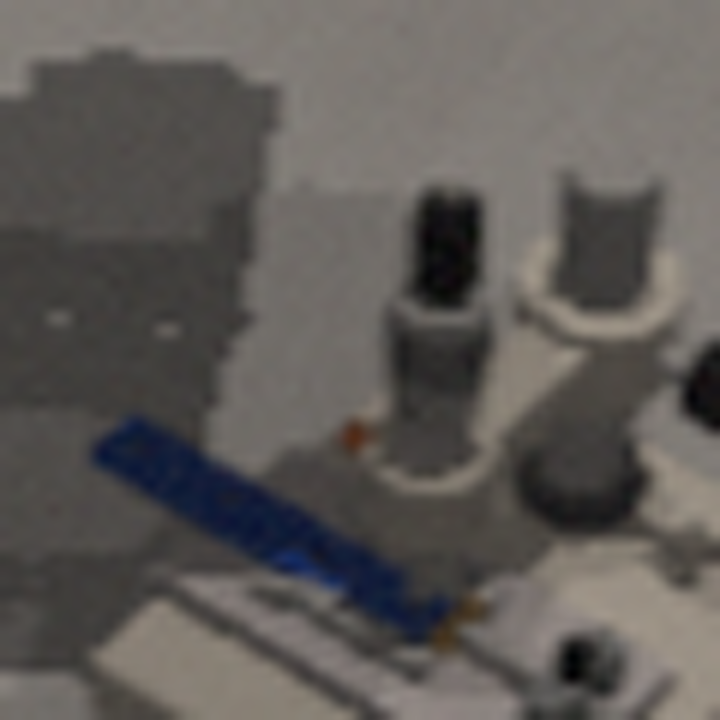

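View pics/side9m.png

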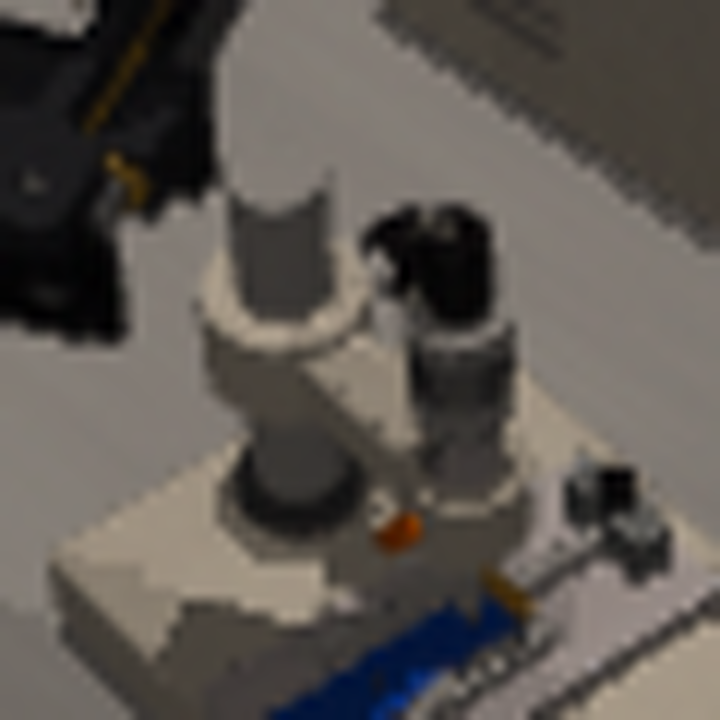

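```bash
python3 - <<'E'
from h import *
im=cv2.imread("pics/wrist9.png"); cv2.imwrite("pics/w9c.png",cv2.resize(im[120:190,140:240],None,fx=8,fy=8,interpolation=cv2.INTER_CUBIC))
E
```

```text
(no output)
```

View pics/w9c.png

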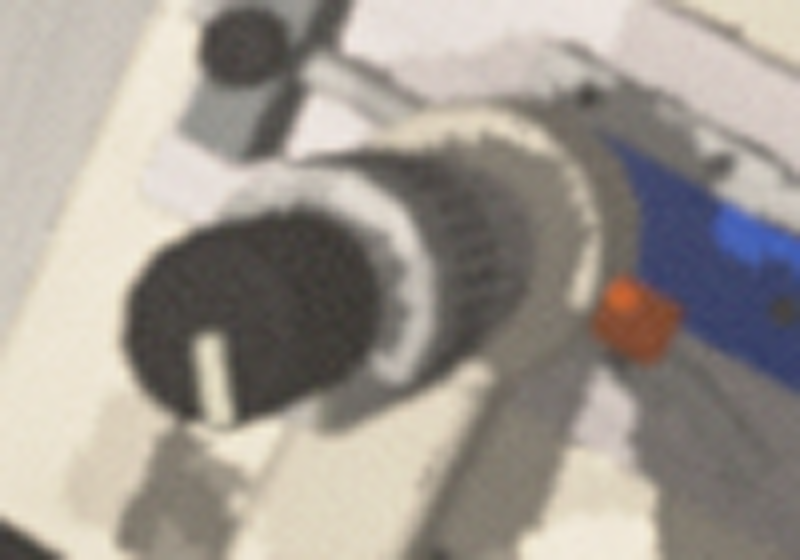

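```bash
python3 -m inch '[0.46,-0.3,0,-0.1,-10, 0.46,-0.6,0,-0.2,-20, 0.46,-0.9,0,-0.4,-30, 0.46,-1.2,0,-0.5,-40, 0.46,-1.5,0,-0.6,-50, 0.46,-1.8,0,-0.79,-60, 0.46,-1.81,0,-0.79,-70, 0.46,-1.81,0,-0.79,-80, 0.46,-1.81,0,-0.79,-90, 0.46,-1.81,0,-0.79,-100, 0.46,-1.81,0.1,-0.79,-110, 0.46,-1.81,0.15,-0.79,-120, 0.46,-1.81,0.15,-0.79,-130, 0.46,-1.81,0.15,-0.79,-140, 0.46,-1.81,0.15,-0.79,-150, 0.46,-1.81,0.15,-0.79,-150, 0.46,-1.81,0.15,-0.79,-150]'
python3 - <<'E'
from h import *
o=manip.get_obs(); print(o['qpos'],o['tcp_pos'])
c=manip.camera("wrist"); cv2.imwrite("pics/wrist10.png",c["image"])
u,v=proj(c,np.array([.612,.0375,.208]),True);print(u,v)
crop(c,235,80,335,180,8,"pics/w10c.png")
E
```

```text
time_s: 16.88
tcp_pos: [0.6015, -0.0331, 0.2528]
eef_rot: [0.466, -0.466, 0.532, -0.532]
wrist_force: [0.1, -0.0, 0.0]
width: 0.465
[ 0.2136  0.3274 -0.0015 -0.     -1.242   2.7958] [ 0.6015 -0.0331  0.2528]
286.4236466642415 121.46624527173886
```

View pics/w10c.png

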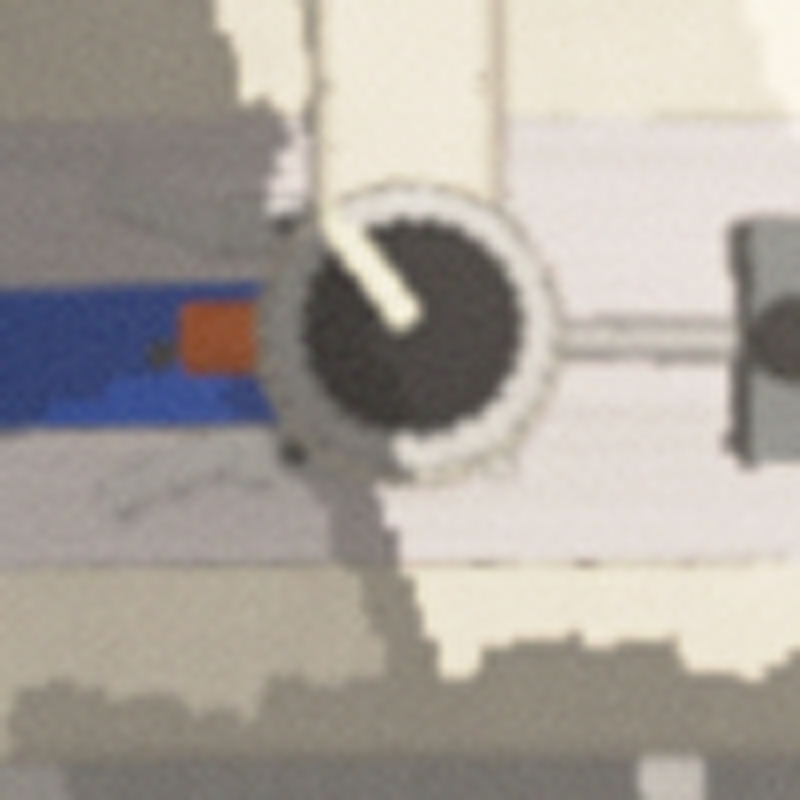

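```bash
python3 -m inch '[0.46,-0.4,0,0.018,0, 0.46,-0.8,0,0.018,0, 0.46,-1.1,0,0.018,0, 0.46,-1.197,0,0.018,0, 0.46,-1.197,0,0.018,0]'; python3 - <<'E'
from h import *
o=manip.get_obs(); print(o['qpos'],o['tcp_pos'],o['moment'])
c=manip.camera("wrist"); cv2.imwrite("pics/wrist11.png",c["image"])
c=manip.camera("side"); crop(c,210,120,290,200,10,"pics/side11.png")
c=manip.camera("scene"); crop(c,270,120,350,200,10,"pics/scene11.png")
E
```

```text
time_s: 17.55
tcp_pos: [0.6118, 0.0382, 0.2528]
eef_rot: [0.467, -0.467, 0.531, -0.531]
wrist_force: [0.5, -0.3, 0.2]
width: 0.46
[ 0.3261  0.3459  0.0255  0.0001 -1.2508  2.6865] [0.6118 0.0382 0.2528] [-0.1828 -0.0942 -0.0253]
```

View pics/side11.png

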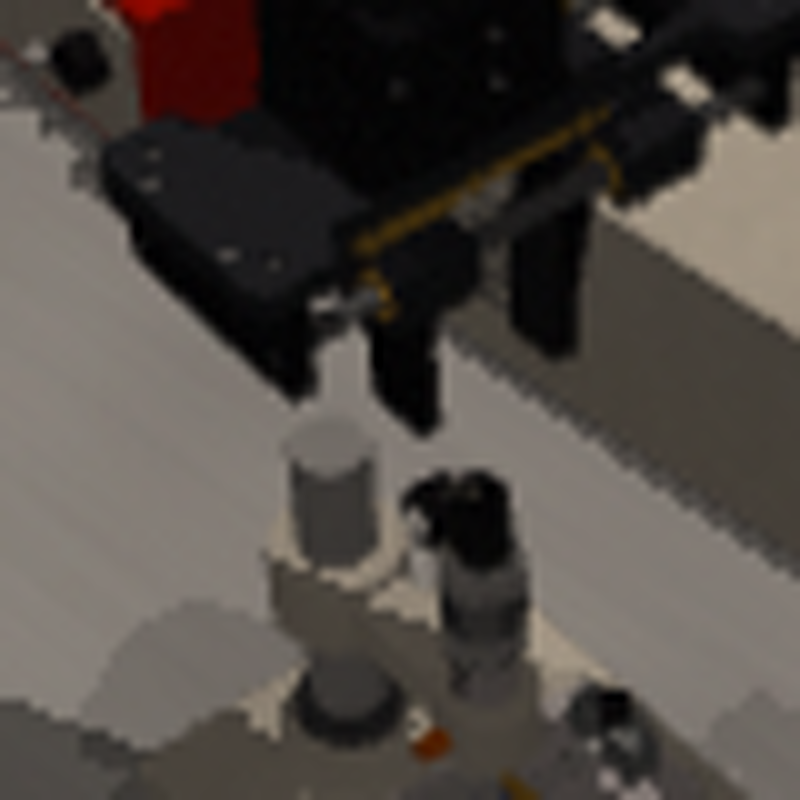

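View pics/scene11.png

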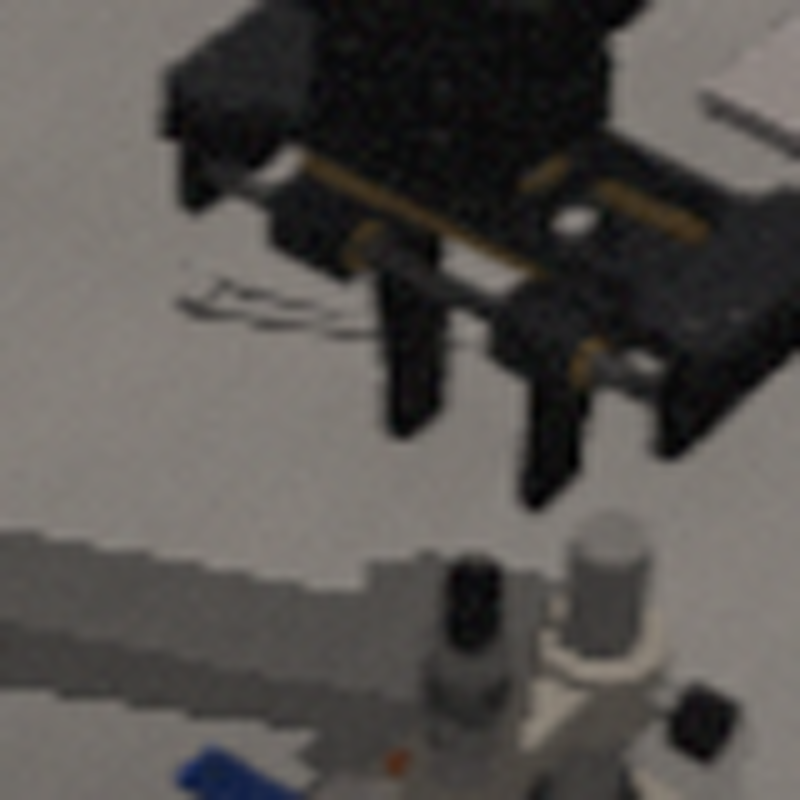

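View pics/wrist11.png

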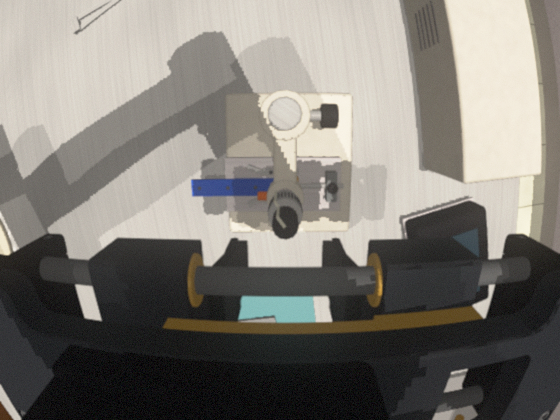

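```bash
python3 -m inch '[0.46,0,0.3,0,0, 0.46,0,0.6,0,0, 0.46,0,0.9,0,0, 0.46,0,1.08,0,0, 0.46,0,1.08,0,0]'; python3 - <<'E'
from h import *
o=manip.get_obs(); print(o['wrist_force'],o['moment'])
c=manip.camera("side"); crop(c,220,140,280,200,12,"pics/side12.png")
c=manip.camera("scene"); crop(c,285,140,345,200,12,"pics/scene12.png")
E
```

```text
time_s: 18.32
tcp_pos: [0.6115, 0.0375, 0.1874]
eef_rot: [0.466, -0.467, 0.532, -0.531]
wrist_force: [-0.3, 0.2, 0.2]
width: 0.456
[-0.3141  0.2351  0.2224] [-0.1835 -0.0229  0.0184]
```

View pics/side12.png

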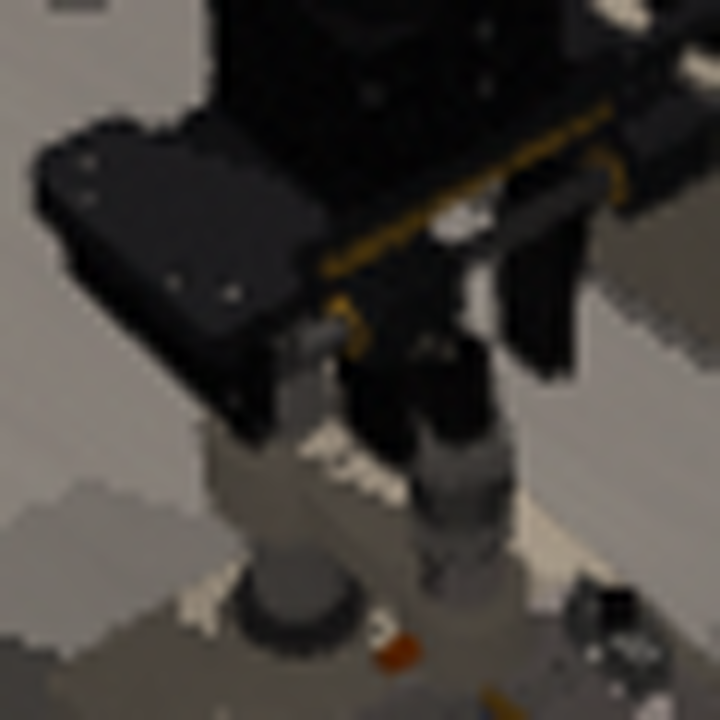

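View pics/scene12.png

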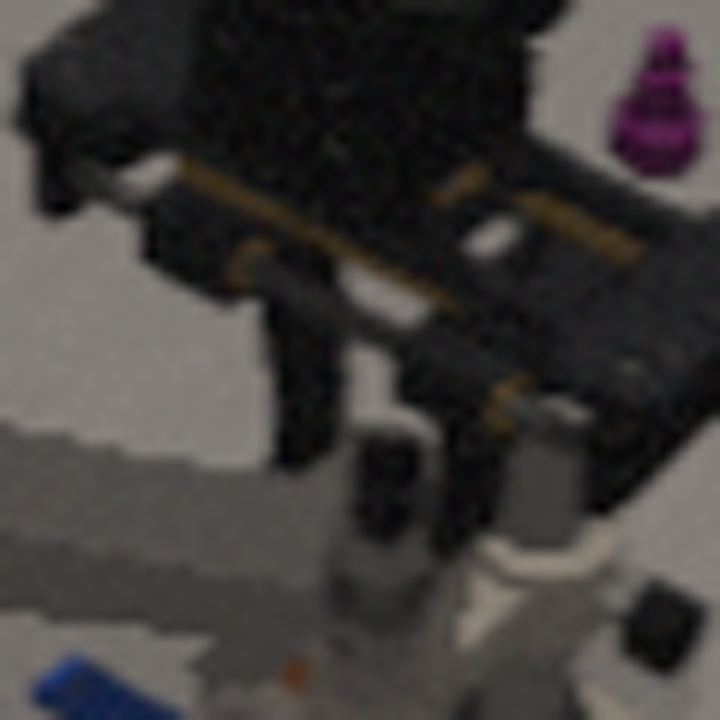

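```bash
python3 -m inch '[0.3,0,0,0,0, 0.22,0,0,0,0, 0.1,0,0,0,0, 0,0,0,0,0, 0,0,0,0,0, 0,0,0,0,0]'; python3 - <<'E'
from h import *
o=manip.get_obs(); print(o['wrist_force'],o['moment'],o['tcp_pos'])
E
```

```text
time_s: 19.18
tcp_pos: [0.612, 0.0381, 0.1884]
eef_rot: [-0.467, 0.467, -0.531, 0.531]
wrist_force: [0.2, 0.2, 1.9]
width: 0.193
[0.2018 0.212  1.8516] [-0.103  -0.0263 -0.0468] [0.612  0.0381 0.1884]
```

```bash
python3 -m inch '[0,0,0,0,5, 0,0,0,0,10, 0,0,0,0,15, 0,0,0,0,20, 0,0,0,0,25, 0,0,0,0,30]'; python3 -c "
from h import *
o=manip.get_obs(); print(o['wrist_force'],o['moment'],o['tcp_pos'],o['effort'][5])"; python3 -m inch '[0,0,0,0,0]';python3 -c "
from h import *
o=manip.get_obs(); print(o['wrist_force'],o['moment'],o['tcp_pos'],o['effort'][5])"
```

```text
time_s: 19.92
tcp_pos: [0.6117, 0.0382, 0.1883]
eef_rot: [0.312, -0.313, 0.634, -0.634]
wrist_force: [-0.1, 0.2, 2.7]
width: 0.198
[-0.0637  0.1752  2.7441] [0.0148 0.2657 0.0809] [0.6117 0.0382 0.1883] 0.36391234025359154
time_s: 20.05
tcp_pos: [0.6117, 0.0381, 0.1883]
eef_rot: [0.314, -0.314, 0.634, -0.634]
wrist_force: [-1.3, 0.8, 3.2]
width: 0.196
[-1.3132  0.795   3.2068] [0.0655 0.3196 0.0777] [0.6117 0.0381 0.1883] -0.18954406958073378
```

```bash
cat > m.sh <<'E'
python3 -c "
from h import *
o=manip.get_obs(); print('F',o['wrist_force'],'M',o['moment'],'j6',o['qpos'][5])"
E
python3 -m inch '[0,0,0,0,5, 0,0,0,0,11, 0,0,0,0,17, 0,0,0,0,23, 0,0,0,0,29, 0,0,0,0,35]'; sh m.sh; python3 -m inch '[0,0,0,0,5, 0,0,0,0,11, 0,0,0,0,17, 0,0,0,0,23, 0,0,0,0,29, 0,0,0,0,35]';sh m.sh
```

```text
time_s: 20.8
tcp_pos: [0.6115, 0.0384, 0.1883]
eef_rot: [0.108, -0.108, 0.699, -0.699]
wrist_force: [-2.2, 2.5, 2.4]
width: 0.194
F [-2.2353  2.4794  2.3902] M [0.4898 0.6141 0.044 ] j6 1.5506619755108597
time_s: 21.55
tcp_pos: [0.6115, 0.0388, 0.1883]
eef_rot: [-0.108, 0.107, 0.699, -0.699]
wrist_force: [-1.9, 3.5, 3.7]
width: 0.197
F [-1.9318  3.4695  3.7058] M [0.8351 0.6394 0.1073] j6 0.9397596205541207
```

```bash
for i in 1; do python3 -m inch '[0,0,0,0,5, 0,0,0,0,10, 0,0,0,0,15, 0,0,0,0,20]' | grep -v rot; sh m.sh; done; python3 -m inch '[0,0,0,0,5, 0,0,0,0,10, 0,0,0,0,15, 0,0,0,0,20]'| grep -v rot; sh m.sh;  python3 -m inch '[0,0,0,0,5, 0,0,0,0,10, 0,0,0,0,15, 0,0,0,0,20]'| grep -v rot; sh m.sh
```

```text
time_s: 22.05
tcp_pos: [0.6116, 0.039, 0.1883]
wrist_force: [-1.6, 2.7, 2.9]
width: 0.196
F [-1.6239  2.7369  2.8873] M [0.9666 0.596  0.0038] j6 0.5913023572653267
time_s: 22.55
tcp_pos: [0.6118, 0.0392, 0.1883]
wrist_force: [-2.0, 3.5, 3.0]
width: 0.195
F [-1.9803  3.4636  3.0029] M [1.0721 0.5606 0.0084] j6 0.24224632373065413
time_s: 23.05
tcp_pos: [0.612, 0.0393, 0.1883]
wrist_force: [-0.5, 5.0, 2.1]
width: 0.194
F [-0.5043  4.9703  2.0507] M [1.1364 0.3649 0.0477] j6 -0.10684031812906893
```

```bash
cat > mz.py <<'E'
from h import *
L=[]
for i in range(5):
    o=manip.get_obs(); L.append(np.r_[o['wrist_force'],o['moment'],o['effort'][5]]); manip.camera("side")
print(np.array(L)[:,[0,1,2,5,6]]); print(np.mean(L,0))
E
python3 mz.py
```

```text
[[-0.5043  4.9703  2.0507  0.0477  0.3649]
 [-1.0923  3.9409  1.8414  0.0155 -0.1844]
 [-0.8338  3.4766  3.068   0.0704 -0.2919]
 [-1.314   5.2709  3.3113  0.0484 -0.0939]
 [-1.8413  5.2815  2.879   0.0837 -0.0416]]
[-1.1172  4.588   2.6301  1.4073  0.425   0.0531 -0.0494]
```

```bash
python3 -m inch '[0.3,0,0,0,0, 0.46,0,0,0,0, 0.46,0,-0.2,0,0, 0.46,0,-0.7,0,0, 0.46,0.3,-1.07,0,0, 0.46,0.8,-1.07,0,0, 0.46,1.18,-1.07,0,0, 0.46,1.18,-1.07,0,0, 0.46,1.18,-1.07,0,0]'
python3 - <<'E'
from h import *
o=manip.get_obs(); print(o['qpos'],o['tcp_pos'])
c=manip.camera("wrist"); cv2.imwrite("pics/wrist13.png",c["image"])
u,v=proj(c,np.array([.612,.0387,.208]),True);print(u,v)
crop(c,235,80,335,180,8,"pics/w13c.png")
E
```

```text
time_s: 24.42
tcp_pos: [0.5966, 0.1066, 0.2527]
eef_rot: [-0.442, 0.442, 0.552, -0.552]
wrist_force: [0.4, -0.8, -0.9]
width: 0.456
[ 0.4439  0.3335  0.0069  0.0004 -1.244  -0.2241] [0.5966 0.1066 0.2527]
283.844422091786 125.6942101574394
```

View pics/w13c.png

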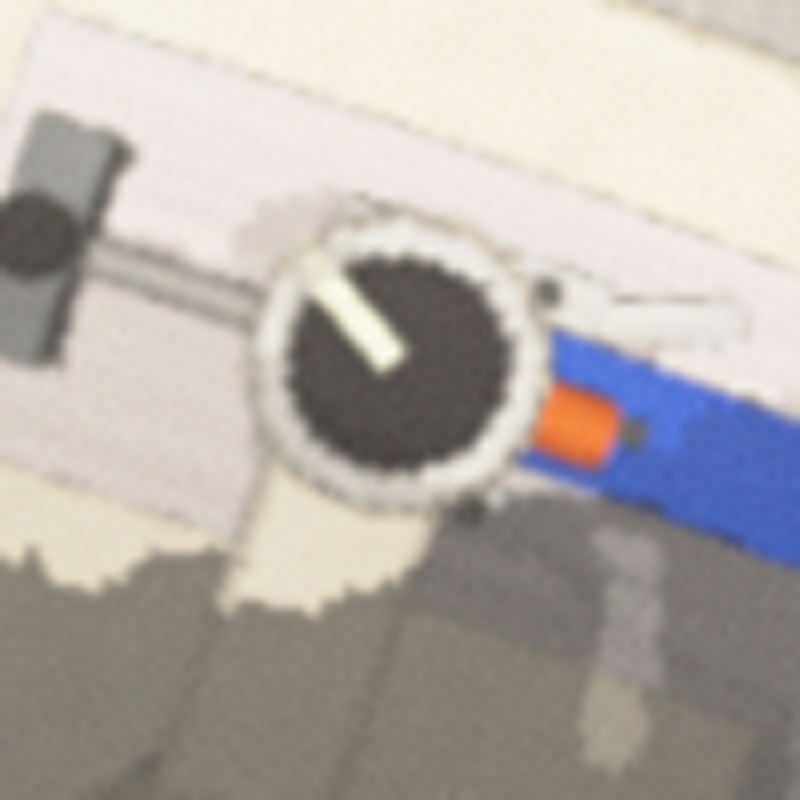

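```bash
python3 -m inch '[0.46,-0.3,0,0,-10, 0.46,-0.7,0,0,-20, 0.46,-1.0,0,0,-30, 0.46,-1.163,0,0,-40, 0.46,-1.163,0,0,-50, 0.46,-1.163,0,0,-60, 0.46,-1.163,0,0,-70, 0.46,-1.163,0,0,-80, 0.46,-1.163,0,0,-90, 0.46,-1.163,0,0,-100, 0.46,-1.163,0,0,-110, 0.46,-1.163,0,0,-120, 0.46,-1.163,0,0,-130, 0.46,-1.163,0,0,-140, 0.46,-1.163,0,0,-150, 0.46,-1.163,0,0,-160, 0.46,-1.163,0,0,-160]'; python3 -m inch '[0.46,0,0.4,0,0, 0.46,0,0.8,0,0, 0.46,0,1.07,0,0, 0.46,0,1.07,0,0]'; sh m.sh
```

```text
time_s: 26.6
tcp_pos: [0.6117, 0.0381, 0.2523]
eef_rot: [-0.466, 0.466, -0.532, 0.532]
wrist_force: [0.1, 0.1, 0.8]
width: 0.463
time_s: 27.1
tcp_pos: [0.611, 0.0386, 0.1868]
eef_rot: [0.465, -0.467, 0.532, -0.531]
wrist_force: [0.8, -0.7, -0.3]
width: 0.459
F [ 0.7955 -0.6944 -0.2821] M [-0.2161 -0.0617 -0.0252] j6 2.6837588430396093
```

```bash
python3 -m inch '[0.3,0,0,0,0, 0.15,0,0,0,0, 0,0,0,0,0, 0,0,0,0,0, 0,0,0,0,0]'; sh m.sh; python3 -m inch '[0,0,0,0,5, 0,0,0,0,10, 0,0,0,0,15, 0,0,0,0,20]'; sh m.sh;  python3 -m inch '[0,0,0,0,5, 0,0,0,0,10, 0,0,0,0,15, 0,0,0,0,20]'; sh m.sh
```

```text
time_s: 27.72
tcp_pos: [0.6121, 0.0391, 0.1888]
eef_rot: [-0.467, 0.466, -0.531, 0.532]
wrist_force: [-0.0, -1.3, 3.4]
width: 0.192
F [-0.0242 -1.3179  3.3535] M [-0.1485 -0.1319 -0.0488] j6 2.6848688997888326
time_s: 28.22
tcp_pos: [0.6122, 0.0391, 0.1888]
eef_rot: [-0.367, 0.366, -0.604, 0.605]
wrist_force: [0.7, -0.4, 1.7]
width: 0.193
F [ 0.7497 -0.372   1.7074] M [-0.1963 -0.178   0.0602] j6 2.3333225429641864
time_s: 28.72
tcp_pos: [0.6122, 0.039, 0.1888]
eef_rot: [-0.257, 0.256, -0.659, 0.659]
wrist_force: [-0.0, -0.1, 0.9]
width: 0.194
F [-0.0206 -0.0741  0.8985] M [-0.2253 -0.2315  0.1118] j6 1.9842892834308807
```

```bash
cat > z.py <<'E'
from station import manip
o=manip.get_obs(); print('Mz %.3f Fz %.1f j6 %.3f t %.2f'%(o['moment'][2],o['wrist_force'][2],o['qpos'][5],o['time_s']))
E
for k in 1; do
python3 -m inch '[0,0,0,0,6]'>/dev/null; python3 z.py
python3 -m inch '[0,0,0,0,6]'>/dev/null; python3 z.py
python3 -m inch '[0,0,0,0,6]'>/dev/null; python3 z.py
python3 -m inch '[0,0,0,0,6]'>/dev/null; python3 z.py
python3 -m inch '[0,0,0,0,6]'>/dev/null; python3 z.py
python3 -m inch '[0,0,0,0,6]'>/dev/null; python3 z.py
python3 -m inch '[0,0,0,0,6]'>/dev/null; python3 z.py
python3 -m inch '[0,0,0,0,6]'>/dev/null; python3 z.py
done
```

```text
Mz -0.073 Fz 1.6 j6 1.879 t 28.85
Mz -0.046 Fz 1.7 j6 1.774 t 28.98
Mz 0.112 Fz 2.5 j6 1.669 t 29.10
Mz 0.038 Fz 1.3 j6 1.565 t 29.23
Mz -0.053 Fz 1.5 j6 1.460 t 29.35
Mz -0.043 Fz 1.7 j6 1.355 t 29.48
Mz 0.128 Fz 2.6 j6 1.250 t 29.60
Mz 0.076 Fz 1.8 j6 1.146 t 29.73
```

```bash
python3 -m inch '[0.3,0,0,0,0, 0.46,0,0,0,0, 0.46,0,-0.2,0,0, 0.46,0,-0.7,0,0, 0.46,0.3,-1.07,0,0, 0.46,0.8,-1.07,0,0, 0.46,1.18,-1.07,0,0, 0.46,1.18,-1.07,0,0, 0.46,1.18,-1.07,0,0]'
python3 - <<'E'
from h import *
c=manip.camera("wrist"); cv2.imwrite("pics/wrist14.png",c["image"])
crop(c,245,85,325,165,10,"pics/w14c.png")
E
```

```text
time_s: 30.85
tcp_pos: [0.5418, 0.0458, 0.2529]
eef_rot: [-0.033, 0.034, 0.706, -0.706]
wrist_force: [-0.2, -0.0, 0.1]
width: 0.46
```

View pics/w14c.png

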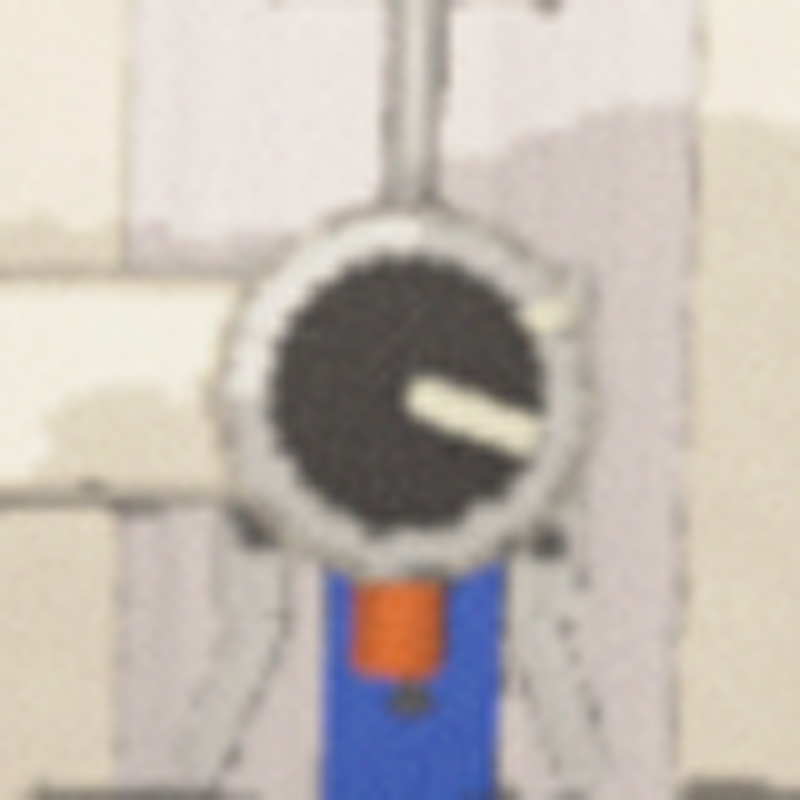

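The view shows the ratchet mark at (540,432) and the thimble mark at (550,313). The ratchet is about 48° ahead clockwise, which is two clicks. I'll back off and check the bar and stop.

```bash
python3 -m inch '[0.46,0.4,-0.3,0,0, 0.46,0.9,-0.5,0,0, 0.46,1.2,-0.5,0,0, 0.46,1.2,-0.5,0,0]'; python3 - <<'E'
from h import *
a=manip.camera("scene"); b=manip.camera("side"); c=manip.camera("wrist")
cv2.imwrite("pics/scene15.png",a["image"]); cv2.imwrite("pics/wrist15.png",c["image"])
crop(a,280,175,330,220,12,"pics/a.png"); crop(b,230,175,280,220,12,"pics/b.png")
cv2.imwrite("pics/ab15.png",np.hstack([cv2.imread("pics/a.png"),cv2.imread("pics/b.png")])[:, :].copy() if False else cv2.resize(np.hstack([cv2.imread("pics/a.png"),cv2.imread("pics/b.png")]),(800,360)))
cv2.imwrite("pics/full15.png",cv2.resize(np.hstack([a["image"],b["image"]]),(800,300)))
E
```

```text
time_s: 31.4
tcp_pos: [0.4689, 0.0525, 0.2821]
eef_rot: [-0.033, 0.033, 0.706, -0.706]
wrist_force: [-0.3, 0.0, 1.2]
width: 0.456
```

View pics/ab15.png

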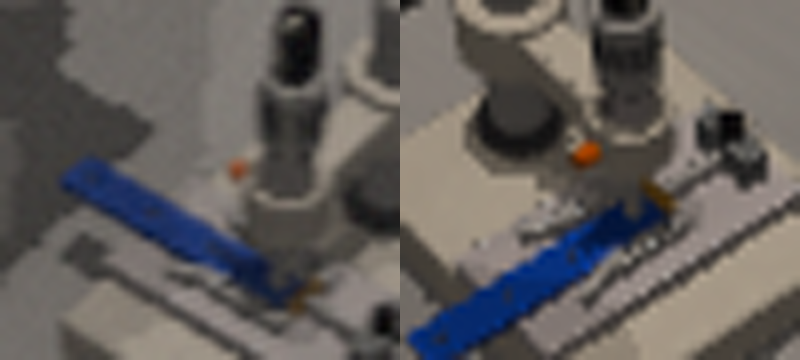

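View pics/wrist15.png

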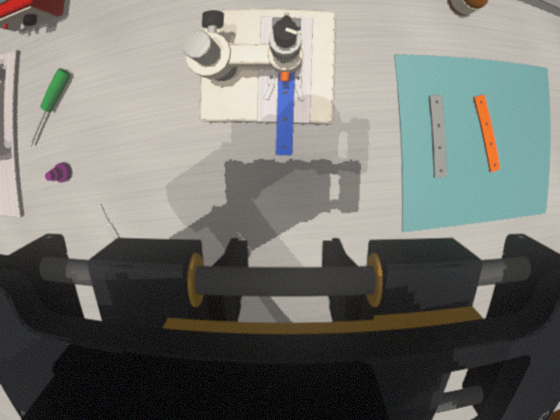

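View pics/scene15.png

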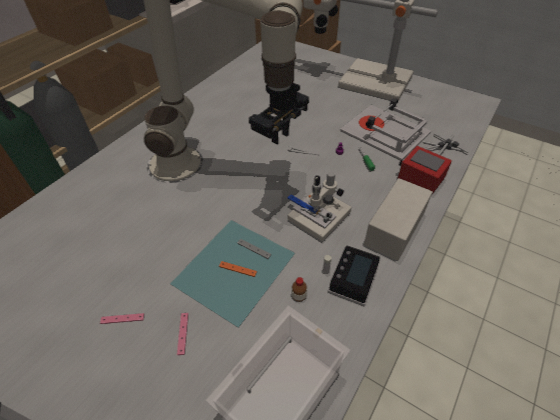

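```bash
python3 - <<'E'
from h import *
c=manip.camera("wrist"); im=c["image"]; crop(c,255,90,315,170,8,"pics/w16.png")
print(plane(c,284,155,.051,True), proj(c,np.array([.5029,.0504,.051]),True))
E
```

```text
[0.5022 0.0494 0.051 ] (np.float64(283.1224097547037), np.float64(154.53374120989972))
```

View pics/w16.png

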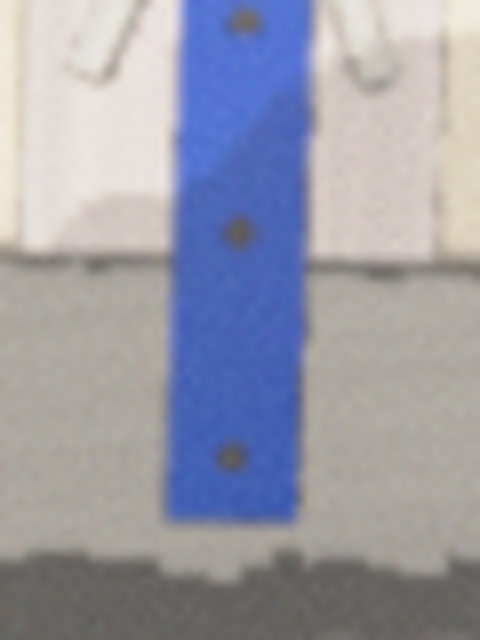

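```bash
python3 -c "
from station import manip
print(manip.sign_off())"
```

```text
the job is handed in; nothing more can be done
None
```

The blue bar lies flat between the guides, with its end against the brass stop, clamped under the spindle after two clutch clicks. I handed the job in at about 31 s of the 72 s allowed.

**Bar:** I gripped it by its rear end, slid it in until it touched the stop, lowered it and let go. The push along the stop stayed at about 6.5 N or less, against the 12 N at which the stop slides. After clamping, its rear end was within about 1 mm of where it was at first contact. It sticks out about 40 mm over the table's front edge, inside the stated 33–41 mm, so I take it the stop did not shift.

**Ratchet:** I turned it about 160°, stopped to look and found no slip, then turned about 88° more. The measured torque then rose and fell twice, once every 24°, which matches the click spacing. The marks show the ratchet about 48° ahead of the thimble, which is two clicks.

**Other items:** In the last pictures the other things looked undisturbed, and the gripper was open and clear of everything.

**Limits of the checks:**
- Single torque readings were too noisy to show the spindle landing, so I relied on the click pattern and the marks.
- The tool felt up to about 5 N of side load during the first turn because the grip was slightly off-centre. I recentred before the second.
- The stop can only be seen in the low-resolution scene and side pictures. The bar's end looks flush with it there, to within a few millimetres.

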